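# Bring the red-capped tube upright on the tube rotator

### The arm

A 6-joint arm with a two-finger parallel gripper is mounted at the origin on the work surface. World frame = base frame: x ahead of the robot, y to its left, z up, the work surface at z = 0. Lengths are in m, angles in rad, forces in N, time in s.
With the tool pointing down it reaches from about 0.425 to 0.95 m from the base axis. Payload 3.5 kg.
Tool frame: the origin (TCP) lies at the very end of the fingers, on their centre line; the grasp point (between the pads) lies 19 mm behind it; z points along the fingers, y is the direction in which the jaws open and shut (so a half turn about z gives the same grasp; the last joint's range is limited). The gripper opens to 85 mm and grips with 20 to 120 N. Pads are 22 mm wide; open, the fingers measure 114 mm over their backs; the gripper's body (76 mm by 85 mm) begins 54 mm behind the grasp point. The pads swing forward as they close: fully open they stand 13 mm farther back than shut.
Start: joints at [-1.432, 0.286, 1.577, -0, 1.279, -0.15], TCP at [0.192, -0.647, 0.231] pointing down, gripper open.
Joint ranges: [-2.77, 2.77], [-0.9, 2.22], [0.21, 2.48], [-1.53, 4.67], [0.24, 2.81], [-2.84, 2.84]. Speed limits (rad/s): [2.79, 2.79, 3.14, 3.14, 3.14, 3.14].

### API

Orientations are given as a unit quaternion [x, y, z, w].
In Python, from plant import get_state, vision, ctrl, cut_out gives the robot as it stands.
- The arm moves only by the tool jog_arm, never from a script. Its argument "commands" is text: rows parted by semicolons, each of 6 numbers parted by spaces: the shift along the world's x, y, z in m, then the turn, a rotation vector about the world's x, y, z in rad. A call has 1 to 20 rows; each row is the pose to reach, as a shift and turn from the pose commanded when the call began; what a row does not reach only later rows make up. A row lasts 1/8 s, in which the tool goes at most 62.5 mm and 10.7 degrees, less where a joint would pass 70% of its speed; a pose out of reach is approached as far as the arm can. A call with a gripper value outside its range is refused whole. "gripper" is the opening in per cent of the stroke, from 0 (shut) to 100 (fully open), set as the call begins (left out, the last holds). The fingers move at their own pace and stop on an object; "grip_force" is the grip in N (left out, the last holds). Time passes only in rows, so rows that repeat a pose let the fingers close. It gives the time, the measured TCP pose, the force and the opening at its end, in the units of the state.
- get_state(): the state, without advancing time (a new reading comes with each control period).
- vision.read_camera(name): name is "scene" or "top" or "wrist"; returns a dict with "frame" (420x560x3 uint8, red, green, blue), "z_map" (420x560 float32, m along the optical axis (not along the pixel's ray), 0 where there is no reading), "fx", "fy", "cx", "cy" (pixels), "R" (3x3) and "t" (3): a world point X has camera coordinates R X + t. Camera axes: x right, y down, z forward; pixel columns grow to the right and rows downward; lengths in m; the calibration is good to about 2 mm. A picture is of the moment at which its call begins.
- ctrl.sign_off(): hands the job in, once; it reports no verdict.
Trained networks look in the newest picture that a camera, given by its name, has taken for a name from the list of things; names that differ only in an ending like _2 or _b are one class to them, and where a whole thing is asked for, a point or a joint stands for the part that bears it (a point fixed in the world has none). Each returns a list of dicts, best first, with "conf" (0 to 1); they miss things now and then, are a little off and sometimes report something else, mostly with a low value. They report only what shows in the picture. A call takes as long as a camera call.
- cut_out(camera, query): "pixels" (420x560 bool, what is visible of it) and "box" ([centre column, centre row, width, height] in pixels, round what is visible of it).
The state is a dict: "time": time; "qpos": joint angles; "dq": joint speeds; "joint_efforts": joint torques, N m; "eef_pos": TCP position; "tcp_rot": TCP orientation; "contact_force": force on the tool from outside, world axes, zero at the start; "wrist_torque": the same for the moment, N m; "opening": opening from 0.0 (shut) to 1.0 (fully open).
Only numpy, scipy, OpenCV 4.12 (cv2) and the standard library are available. Lean on these libraries where they do the work, as an engineer would, in place of code of your own. Each camera call takes 0.05 s, during which the arm holds its last target.

### The job

The tube rotator is switched off and its red-capped sample has stopped with its cap downwards. With the fingertips, push one spoke of its wheel round after another, gently, until the red-capped tube stands straight up with its cap uppermost, so that the sample can settle. Push only on the bare spokes: touch none of the tubes on the wheel, do not pinch a spoke, and leave everything else on the bench alone.

Things in the scene. Friction and masses are not known exactly. Their poses are not given: they have to be found in the camera images.
- wheel_hub (a point): Centre of the rotator's wheel: on its axle, in the middle plane of the spokes, 175 mm above the bench. Fixed to the housing, does not turn: z is vertical, x runs level along the axle out of the wheel's front (the tube side, facing away from the robot), y is level in the wheel's plane. The wheel has no outer rim: gaps between spokes are open at their outer ends.
- rotator: Cream motor housing of the rotator, fixed to the bench, behind the wheel (on the robot's side of it). Origin on the bench right under wheel_hub, same axes. Its column is 100 mm wide, 216 mm high and stands 38 to 126 mm behind the spokes' middle plane; its base is 170 mm wide, 46 mm high (control panel to 75 mm) and reaches 215 mm behind.
- rotor (a joint): Wheel angle in rad: 0 (or any multiple of 2 pi) with the red-capped tube straight up, cap uppermost; grows as that tube leans from upright towards -y of wheel_hub. Turns endlessly both ways. The drive drags evenly, about 0.16 N m (1 to 2 N at a spoke's end): the wheel stays where it is left and hardly coasts. Starts 108 to 180 degrees from upright, either way.
- sample_tube: Red-capped sample tube on the front of one spoke: frosted white, 29 mm thick, 118 mm long, red cap 34 mm across. Origin at its narrow foot, 31 mm from the axle and 42 mm in front of the spokes' middle plane; z runs along the tube, parallel to its spoke, outwards to the cap, whose end is 149 mm from the axle. Not to be touched.
- blank_tube_1: Tube like the sample but with a blue cap, clipped on the wheel 120 degrees on from it (origin and axes as for sample_tube). Not to be touched.
- blank_tube_2: The second blue-capped tube on the wheel, 120 degrees on from the first. Not to be touched.
- spoke_sides_a: The side faces of the six spokes that push joint rotor up when pressed (facing +y of wheel_hub on a spoke that points up). Origin on the axle, turns with the wheel. Six straight aluminium spokes, one every 60 degrees from the sample's; each reaches from the 56 mm hub to radius 150 mm, is 17 mm wide in the wheel's plane and 22 mm deep along the axle, centred on the middle plane.
- spoke_sides_b: The spokes' opposite side faces, which push joint rotor down when pressed (facing -y of wheel_hub on a spoke that points up). Origin on the axle. A thin bracing ring (8 mm bar) joins the spokes at radius 68 mm. On each spoke's front two black clips, 35 mm wide, stand 11 to 59 mm in front of the middle plane at radii 62 and 115 mm; three pairs are empty.
- tube_rack: Bystander: blue rack 190 x 90 mm with three capped tubes, 125 mm high, beside the wheel. Origin under its middle.
- beaker: Bystander: glass beaker, 68 mm across, 90 mm high. Origin under its middle.
- marker_pen: Bystander: white pen with a black cap, 115 mm long, 15 mm thick, lying on the bench in front of the wheel. Origin under its middle.
- reagent_bottle: Bystander: amber bottle with a blue cap, 72 mm across, 160 mm high. Origin under its middle.
- wash_bottle: Bystander: white wash bottle with a yellow collar and a bent spout, 66 mm across, 186 mm high. Origin under its middle.
- powder_jar: Bystander: white jar with a black lid, 64 mm across, 90 mm high. Origin under its middle.
- timer: Bystander: flat white bench timer, 70 x 65 x 18 mm. Origin under its middle.

How it is judged:
By the outcome, as a careful person would: the job done as asked, in the order asked, and still so for the second after the job is handed in, with the robot touching nothing.
It also fails if it takes over 58 s, if anything falls off the work surface, if the arm or the gripper's body presses on something with over 40 N, if the wrist force passes 120 N, or if a joint passes its speed limit or range.

## Working session

There is one attempt and no reset: what is moved stays moved. The work goes in short steps, Python scripts to look and compute and a tool call to move; the robot and the scene stay as the last step left them, time stands still between calls to the robot, and variables do not carry over. Pictures are saved under pics/ and viewed, and the job is handed in when it is done.

Besides the shell and the picture viewer there is one more tool, called after "Request:" as a command line: name --argument value ..., lists and objects as JSON in quotes. jog_arm: Moves the arm, as the interface text tells. Its arguments: {"type":"object","properties":{"commands":{"type":"string"},"gripper":{"type":"number"},"grip_force":{"type":"number"}},"required":["commands"]}

```bash
mkdir -p pics; ls; python3 - <<'E'
from plant import get_state, vision, ctrl, cut_out
import cv2, pickle
s=get_state(); print(s['time'],s['eef_pos'],s['tcp_rot'],s['opening'])
D={}
for n in ("scene","top","wrist"):
    d=vision.read_camera(n); D[n]=d
    cv2.imwrite(f"pics/{n}0.png",d["frame"][:,:,::-1]); print(n,d['R'],d['t'],d['fx'])
pickle.dump(D,open('d0.pkl','wb'))
E
```

```text
pics
0.0 [ 0.19216285 -0.64639329  0.22993837] [ 9.89591866e-01  1.43897683e-01 -1.03937436e-05 -1.18166807e-03] 1.000553122082011
scene [[ 0.16658145  0.98599516  0.00801011]
 [ 0.82209365 -0.13439605 -0.55326281]
 [-0.54443792  0.09874838 -0.83296825]] [-0.08049759 -0.39979525  1.67615868] 405.56035062696003
top [[ 0.06297178 -0.99800357 -0.00484087]
 [-0.97797141 -0.06073911 -0.19970649]
 [ 0.19901376  0.0173101  -0.97984381]] [-0.02030397  0.58930413  1.66295927] 515.3607216722093
wrist [[ 0.28402401 -0.95881632 -0.00127458]
 [-0.92045477 -0.27303219  0.27967201]
 [-0.26850209 -0.07826037 -0.96009476]] [-0.67339429 -0.03625681  0.37923405] 302.5529213906251
```

View pics/scene0.png

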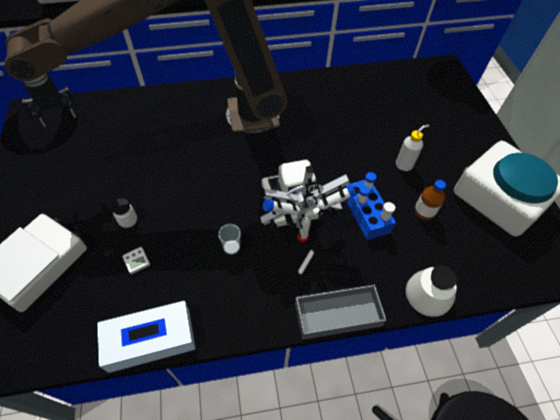

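View pics/top0.png

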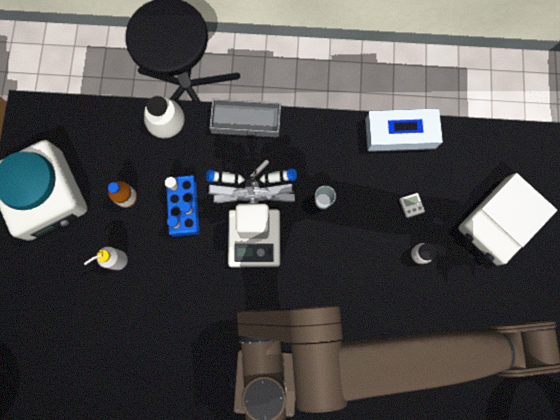

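View pics/wrist0.png

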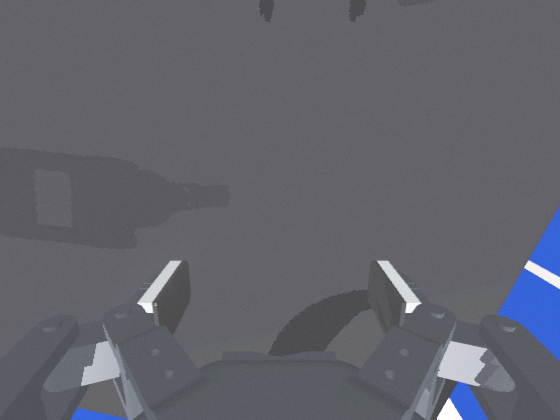

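The scene view shows the wheel at about (303,200), with the red cap low at (303,238). The rack is to its right and the beaker at (230,238). In the top view the housing is at (253,237) and the wheel's line runs along row ~190. Next I'll zoom in and measure.

```bash
cat > h.py <<'E'
import numpy as np, cv2
def cloud(d):
    z=d['z_map']; v,u=np.mgrid[:z.shape[0],:z.shape[1]]
    P=np.stack([(u-d['cx'])/d['fx']*z,(v-d['cy'])/d['fy']*z,z],-1)
    W=(P-d['t'])@d['R']; W[z<=0]=np.nan
    return W
def proj(d,X):
    c=np.atleast_2d(X)@d['R'].T+d['t']
    return np.c_[d['fx']*c[:,0]/c[:,2]+d['cx'], d['fy']*c[:,1]/c[:,2]+d['cy']]
E
python3 - <<'E'
from plant import *
import pickle,cv2,numpy as np
from h import *
D={}
for n in ("scene","top"):
    d=vision.read_camera(n); D[n]=d; W=cloud(d)
    print(n)
    for q in ("rotator","rotor","sample_tube","blank_tube_1","spoke_sides_a","tube_rack","beaker","marker_pen","reagent_bottle"):
        for r in cut_out(n,q)[:3]:
            P=W[r['pixels']]; P=P[~np.isnan(P[:,0])]
            D[n,q]=D.get((n,q),[])+[r]
            if len(P): print(q,round(r['conf'],2),np.round(r['box']),np.round(np.median(P,0),3),np.round(P.min(0),3),np.round(P.max(0),3))
pickle.dump(D,open('d1.pkl','wb'))
a=D['scene']['frame'][140:280,220:420,::-1]; cv2.imwrite('pics/s1.png',cv2.resize(a,None,fx=4,fy=4,interpolation=cv2.INTER_CUBIC))
a=D['top']['frame'][140:280,150:350,::-1]; cv2.imwrite('pics/t1.png',cv2.resize(a,None,fx=4,fy=4,interpolation=cv2.INTER_CUBIC))
E
```

```text
scene
rotator 0.93 [309. 202. 101.  83.] [0.588 0.07  0.21 ] [ 0.281 -0.056 -0.009] [0.649 0.307 0.328]
rotor 0.79 [311. 202.  97.  75.] [0.603 0.075 0.218] [ 0.396 -0.055 -0.003] [0.649 0.256 0.328]
sample_tube 0.74 [302. 230.  16.  23.] [0.634 0.076 0.093] [ 0.618  0.061 -0.003] [0.641 0.093 0.146]
blank_tube_1 0.83 [336. 197.  38.  21.] [0.626 0.168 0.23 ] [0.481 0.109 0.004] [0.635 0.275 0.262]
blank_tube_1 0.82 [281. 205.  37.  11.] [ 0.638 -0.011  0.24 ] [ 0.541 -0.052  0.045] [0.649 0.072 0.27 ]
spoke_sides_a 0.95 [281. 209.  43.  36.] [0.588 0.004 0.206] [ 0.507 -0.052  0.033] [0.647 0.071 0.258]
spoke_sides_a 0.66 [323. 189.  45.  40.] [0.578 0.158 0.231] [ 0.372  0.069 -0.003] [0.638 0.29  0.32 ]
spoke_sides_a 0.61 [310. 199.  98.  82.] [0.589 0.069 0.211] [ 0.277 -0.056 -0.006] [0.649 0.307 0.328]
tube_rack 0.76 [374. 207.  45.  66.] [0.58  0.313 0.065] [ 0.406  0.216 -0.005] [0.656 0.406 0.235]
marker_pen 0.49 [310. 259.  22.  32.] [0.693 0.082 0.014] [ 0.645  0.044 -0.002] [0.739 0.128 0.022]
reagent_bottle 0.59 [429. 199.  34.  44.] [0.593 0.506 0.095] [ 0.483  0.483 -0
[... 552 characters left out ...]
[224. 177.  39.  14.] [0.617 0.169 0.236] [ 0.601  0.111 -0.003] [0.693 0.223 0.266]
spoke_sides_a 0.64 [255. 193.  72.  14.] [ 0.586 -0.005  0.213] [ 0.566 -0.052 -0.003] [0.656 0.185 0.261]
spoke_sides_a 0.62 [230. 194.  45.  17.] [0.575 0.169 0.216] [0.564 0.074 0.   ] [0.61  0.213 0.275]
tube_rack 0.79 [183. 206.  32.  58.] [0.548 0.315 0.066] [ 0.456  0.26  -0.005] [0.667 0.394 0.135]
beaker 0.62 [324. 198.  17.  24.] [ 0.619 -0.158  0.032] [ 0.576 -0.187 -0.007] [ 0.66  -0.124  0.1  ]
marker_pen 0.46 [264. 166.  11.  10.] [0.716 0.061 0.014] [ 0.698  0.047 -0.001] [0.737 0.076 0.022]
reagent_bottle 0.9 [123. 195.  29.  24.] [0.57  0.507 0.107] [ 0.543  0.483 -0.001] [0.613 0.554 0.168]
```

View pics/s1.png

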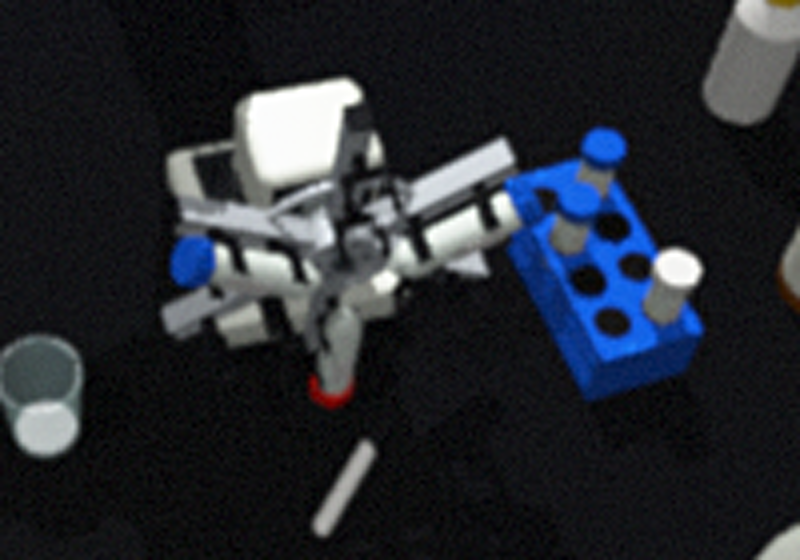

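View pics/t1.png

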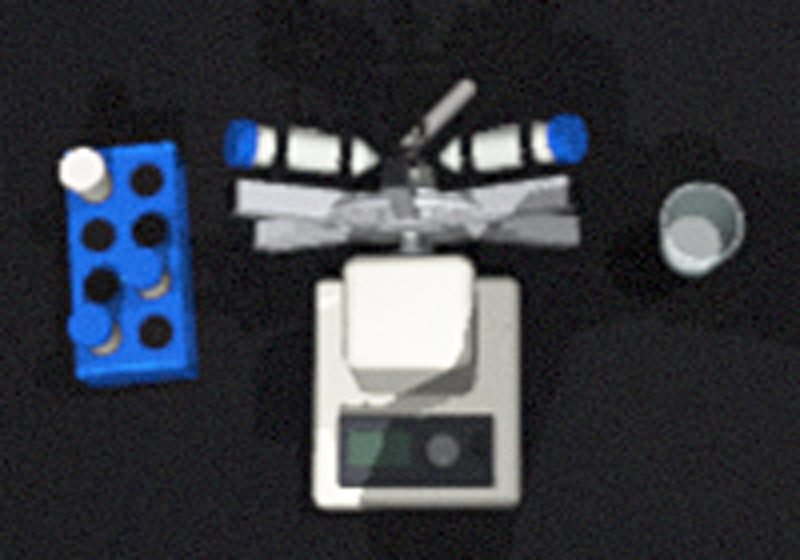

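```bash
cat > fit.py <<'E'
import numpy as np, cv2, sys
from h import *
from scipy.optimize import least_squares
def model_fit(D,x0,verbose=True):
    # points: housing column top, tube cylinders
    pass
E
python3 - <<'E'
import pickle,cv2,numpy as np
from h import *
D=pickle.load(open('d1.pkl','rb'))
for n in ('top','scene'):
    d=D[n]; W=cloud(d).reshape(-1,3)
    C=d['frame'].reshape(-1,3).astype(int)
    m=(abs(W[:,2]-.216)<.012)&(W[:,0]>.38)&(W[:,0]<.55)&(abs(W[:,1]-.08)<.1)&(C.min(1)>150)
    P=W[m]; r=cv2.minAreaRect(P[:,:2].astype(np.float32)*1000); print(n,m.sum(),r,np.median(P[:,2]), np.percentile(P[:,:2],[1,99],axis=0))
    m=(abs(W[:,2]-.042)<.012)&(W[:,0]>.30)&(W[:,0]<.56)&(abs(W[:,1]-.08)<.14)&(C.min(1)>100)
    P=W[m]; r=cv2.minAreaRect(P[:,:2].astype(np.float32)*1000); print(n,m.sum(),r,np.percentile(P[:,:2],[1,99],axis=0))
    # tube points in front
    for q in ('blank_tube_1','sample_tube'):
        for r in D.get((n,q),[]):
            P=W.reshape(420,560,3)[r['pixels']]; P=P[(P[:,0]>.6)&(P[:,0]<.66)]
            if len(P)<5: continue
            c=np.median(P,0); u,s,vt=np.linalg.svd(P-P.mean(0)); print(q,c,vt[0],len(P))
E
```

```text
top 864 ((499.9160461425781, 73.70759582519531), (85.88553619384766, 97.76571655273438), 4.748553276062012) 0.2149366659523979 [[0.45828307 0.02666592]
 [0.54259031 0.12153542]]
top 1126 ((461.3636169433594, 71.8514404296875), (187.1820831298828, 166.3427276611328), 3.4628236293792725) [[ 0.36757133 -0.01419493]
 [ 0.55565685  0.15548855]]
blank_tube_1 [ 0.62867937 -0.01768778  0.24491774] [-0.09437478  0.86798986 -0.48753154] 209
blank_tube_1 [0.61649496 0.16872503 0.2366154 ] [-0.05355722  0.88222279  0.4677762 ] 246
sample_tube [0.60623531 0.51046049 0.10346127] [-0.09130896 -0.00683805  0.99579913] 47
sample_tube [0.62074318 0.0847643  0.2304282 ] [-0.03943761  0.98325166 -0.17793497] 900
scene 531 ((501.5887756347656, 72.36504364013672), (85.99432373046875, 95.71947479248047), 3.4211184978485107) 0.21563607415466118 [[0.45965634 0.02624089]
 [0.54170265 0.11872415]]
scene 234 ((464.74346923828125, 64.48173522949219), (196.25125122070312, 152.82357788085938), 5.31322717666626) [[ 0.3743745  -0.01833721]
 [ 0.55971293  0.14518369]]
blank_tube_1 [0.62596302 0.16728513 0.229955  ] [ 0.05952836 -0.87677381 -0.47720441] 317
blank_tube_1 [ 0.63792176 -0.01060722  0.24070175] [-0.00775517  0.86135842 -0.50793851] 330
sample_tube [0.63444368 0.07615038 0.09261262] [ 0.04852774 -0.03048916 -0.99835638] 193
```

```bash
cat > fit.py <<'E'
import numpy as np
from h import *
from scipy.optimize import least_squares
def box(P,c,h):
    q=abs(P-c)-h; return np.linalg.norm(np.maximum(q,0),axis=1)+np.minimum(q.max(1),0)
def cyl(P,c,ax,r,L):  # c base centre
    t=(P-c)@ax; rad=np.linalg.norm(P-c-np.outer(t,ax),axis=1)
    q=np.c_[rad-r,abs(t-L/2)-L/2]; return np.linalg.norm(np.maximum(q,0),axis=1)+np.minimum(q.max(1),0)
def sdf(p,W):
    hx,hy,yaw,th=p; c,s=np.cos(yaw),np.sin(yaw)
    X=W-[hx,hy,.175]; L=np.c_[X[:,0]*c+X[:,1]*s,-X[:,0]*s+X[:,1]*c,X[:,2]]
    ds=[box(L,[-.082,0,-.067],np.array([.044,.05,.108])), cyl(L,np.array([-.038,0,0]),np.array([1.,0,0]),.028,.049)]
    for k in range(6):
        a=th+k*np.pi/3; rd=np.array([0,-np.sin(a),np.cos(a)]); tg=np.array([0,np.cos(a),np.sin(a)])
        Q=np.c_[L[:,0],L@tg,L@rd]
        ds.append(box(Q,[0,0,.085],np.array([.011,.0085,.065])))
        for rr in (.062,.115): ds.append(box(Q,[.035,0,rr],np.array([.024,.0175,.006])))
        if k%2==0:
            ds.append(cyl(L,np.array([.042,0,0])+.040*rd,rd,.0145,.085)); ds.append(cyl(L,np.array([.042,0,0])+.122*rd,rd,.017,.027))
    return np.array(ds)
def pts(d,c):
    W=cloud(d).reshape(-1,3)
    m=(abs(W[:,1]-c[1])<.18)&(W[:,0]>.44)&(W[:,0]<c[0]+.07)&(W[:,2]>.06)
    return W[m]
def fit(ds,x0):
    P=np.vstack([pts(d,x0) for d in ds])
    P=P[abs(sdf(x0,P)).min(0)<.02]
    f=lambda p: abs(sdf(p,P)).min(0)
    r=least_squares(f,x0,loss='soft_l1',f_scale=.003,x_scale=[.01,.01,.05,.05],diff_step=1e-4)
    return r.x,np.median(r.fun),len(P)
def sample_dir(ds,p):
    pass
E
python3 - <<'E'
import pickle
from fit import *
D=pickle.load(open('d1.pkl','rb'))
for S in (['top'],['scene'],['top','scene']):
  for t0 in (3.04,3.14,3.24):
    x,m,n=fit([D[s] for s in S],[.582,.079,.076,t0]); print(S,np.round(x,4),np.degrees(x[2:]),m,n)
E
```

```text
['top'] [0.584  0.0795 0.0668 3.109 ] [  3.82500623 178.13423879] 0.0016077094750363962 3397
['top'] [0.584  0.0795 0.0667 3.1095] [  3.81967178 178.1629418 ] 0.0016109102180207006 3396
['top'] [0.5839 0.0795 0.0668 3.1118] [  3.82989545 178.29062822] 0.0015928284305401792 3370
['scene'] [0.5806 0.0793 0.0677 3.1086] [  3.87623738 178.11077547] 0.0012093511709287243 3828
['scene'] [0.5806 0.0792 0.0678 3.109 ] [  3.88185402 178.13158448] 0.0012135654713087427 3832
['scene'] [0.5806 0.0793 0.0679 3.1097] [  3.88800046 178.17310671] 0.0012190641772298755 3817
['top', 'scene'] [0.5821 0.0795 0.0663 3.1091] [  3.79594934 178.13554304] 0.0015709520446827285 7225
['top', 'scene'] [0.5821 0.0794 0.0665 3.1096] [  3.81200879 178.16753886] 0.0015747329764856889 7228
['top', 'scene'] [0.5821 0.0794 0.0668 3.111 ] [  3.83016567 178.24803978] 0.0015715677717313553 7187
```

Both cameras' fit agrees: hub (0.582, 0.0795), yaw 3.8°, rotor about 178.1° (red cap down, bare spoke up). I'll work from above with the fingers shut and pointing down. They'll sit 10 mm behind the mid-plane and push the spokes towards +y. First I'll lift and move over the wheel.

Request:
jog_arm --commands "0 0 0.06 0 0 -0.08; 0 0 0.12 0 0 -0.15; 0 0 0.18 0 0 -0.22; 0.384 0.665 0.18 0 0 -0.221; 0.384 0.665 0.18 0 0 -0.221; 0.384 0.665 0.18 0 0 -0.221; 0.384 0.665 0.18 0 0 -0.221; 0.384 0.665 0.18 0 0 -0.221; 0.384 0.665 0.18 0 0 -0.221; 0.384 0.665 0.18 0 0 -0.221; 0.384 0.665 0.18 0 0 -0.221; 0.384 0.665 0.18 0 0 -0.221; 0.384 0.665 0.18 0 0 -0.221; 0.384 0.665 0.18 0 0 -0.221; 0.384 0.665 0.18 0 0 -0.221; 0.384 0.665 0.18 0 0 -0.221; 0.384 0.665 0.18 0 0 -0.221; 0.384 0.665 0.18 0 0 -0.221" --gripper 0 --grip_force 20

```text
time: 3.4
eef_pos: [0.5759, 0.0166, 0.4115]
tcp_rot: [0.999, 0.033, -0.0, 0.0]
contact_force: [-0.0, -0.3, -0.9]
opening: -0.001
```

```bash
python3 - <<'E'
from plant import *
import cv2
from h import *
s=get_state(); print(s['time'],s['eef_pos'],s['tcp_rot'],s['opening'],s['contact_force'])
d=vision.read_camera('scene'); cv2.imwrite('pics/s2.png',cv2.resize(d['frame'][120:260,200:400,::-1],None,fx=4,fy=4)); print((proj(d,s['eef_pos'])-[200,120])*4)
d=vision.read_camera('wrist'); cv2.imwrite('pics/w2.png',d['frame'][:,:,::-1])
print(proj(d,s['eef_pos']))
E
```

```text
3.4 [0.57585965 0.01661993 0.41147601] [ 9.99451111e-01  3.31265075e-02 -5.09143905e-05  3.28605256e-04] -0.0008253712073902976 [-0.04104221 -0.32837435 -0.8694919 ]
[[342.12005261 113.17497256]]
[[279.5035623  263.25277317]]
```

View pics/s2.png

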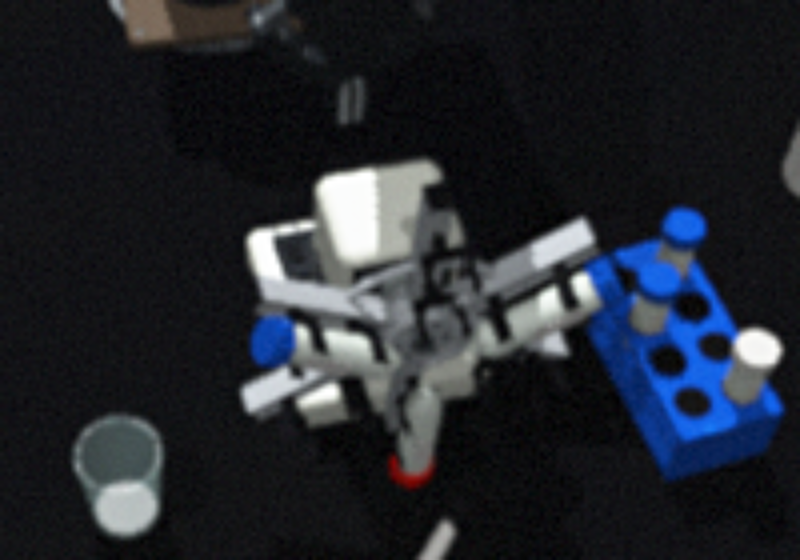

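View pics/w2.png

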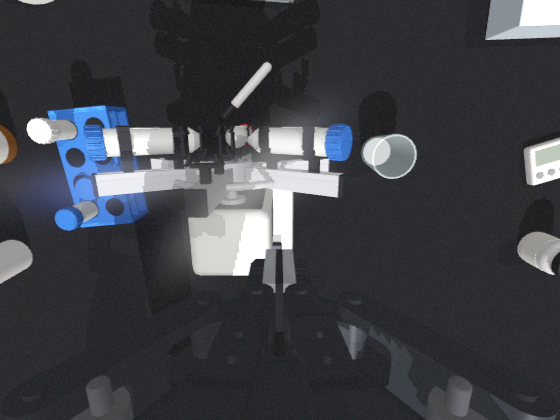

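The fingertips are shut and show at (350,100) in the scene crop, to the robot side of the wheel's plane. The wrist view shows both blue caps at (95,142) and (340,142), with the bare spokes behind them. Now I'll descend and do the first push.

Request:
jog_arm --commands "0 0 -0.05 0 0 0; 0 0 -0.10 0 0 0; 0 0 -0.13 0 0 0; -0.001 0.015 -0.13 0 0 0; -0.002 0.027 -0.13 0 0 0; -0.003 0.039 -0.13 0 0 0; -0.0035 0.05 -0.13 0 0 0; -0.004 0.06 -0.13 0 0 0; -0.0045 0.07 -0.13 0 0 0; -0.005 0.08 -0.13 0 0 0; -0.006 0.09 -0.13 0 0 0; -0.0065 0.1 -0.13 0 0 0; -0.007 0.11 -0.13 0 0 0; -0.008 0.118 -0.13 0 0 0; -0.008 0.125 -0.13 0 0 0; -0.008 0.125 -0.13 0 0 0"

```text
time: 5.5
eef_pos: [0.5682, 0.1439, 0.2814]
tcp_rot: [0.999, 0.034, 0.0, -0.001]
contact_force: [0.3, 0.1, -0.0]
opening: 0.002
```

```bash
cat > look.py <<'E'
import sys
from plant import *
from fit import *
tag=sys.argv[1]; th0=np.radians(float(sys.argv[2]))
s=get_state(); print(s['time'],np.round(s['eef_pos'],4),np.round(s['contact_force'],2),np.round(s['wrist_torque'],2))
d=vision.read_camera('scene'); cv2.imwrite(f'pics/s{tag}.png',cv2.resize(d['frame'][120:260,200:400,::-1],None,fx=4,fy=4))
w=vision.read_camera('wrist'); cv2.imwrite(f'pics/w{tag}.png',w['frame'][:,:,::-1])
t=vision.read_camera('top')
def one(ds):
    b=None
    for o in np.radians([-20,-10,0,10,20]):
        x0=np.array([.5821,.0794,.0665,th0+o])
        P=np.vstack([pts(q,x0) for q in ds])
        f=lambda p: np.minimum(abs(sdf([*x0[:3],p[0]],P)).min(0),.02)
        r=least_squares(f,[x0[3]],loss='soft_l1',f_scale=.003,diff_step=1e-4)
        if b is None or r.cost<b[0]: b=(r.cost,np.degrees(r.x[0]))
    return b
print('scene',one([d]),'top',one([t]),'both',one([d,t]))
E
python3 look.py 3 140
```

```text
5.5 [0.5682 0.1439 0.2814] [ 0.28  0.09 -0.02] [0.01 0.01 0.02]
scene (np.float64(0.2955911821968194), np.float64(141.49881713238935)) top (np.float64(0.17298108123030848), np.float64(141.3466244552813)) both (np.float64(0.46857942308964956), np.float64(141.46194491771513))
```

View pics/s3.png

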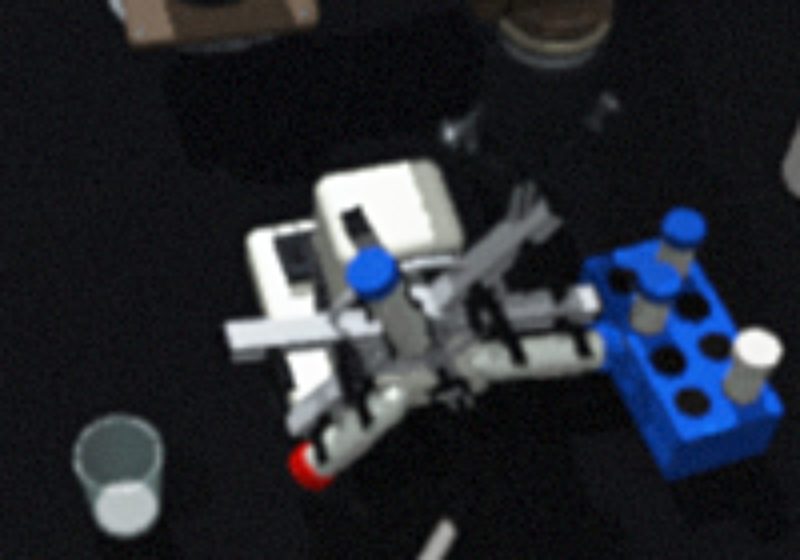

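View pics/w3.png

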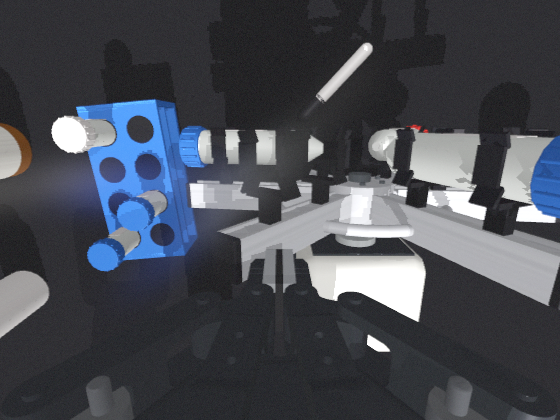

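The first push turned the wheel to about 141.4° and the contact forces are small. In the scene crop the red cap is now at (312,465). The next spoke, with a blue tube, leans towards -y, with its cap at (372,270). I'll lift over it and descend behind it.

Request:
jog_arm --commands "0.001 -0.02 0 0 0 0; 0.001 -0.02 0.05 0 0 0; 0.001 -0.02 0.09 0 0 0; 0.005 -0.075 0.1 0 0 0; 0.009 -0.13 0.1 0 0 0; 0.0105 -0.16 0.1 0 0 0; 0.0105 -0.16 0.1 0 0 0; 0.0105 -0.16 0.05 0 0 0; 0.0105 -0.16 0.0 0 0 0; 0.0105 -0.16 0.0 0 0 0"

```text
time: 6.9
eef_pos: [0.576, -0.0162, 0.2761]
tcp_rot: [0.999, 0.034, -0.005, -0.001]
contact_force: [0.3, 0.7, -0.2]
opening: -0.003
```

Request:
jog_arm --commands "-0.001 0.012 0 0 0 0; -0.0015 0.024 0 0 0 0; -0.002 0.034 0 0 0 0; -0.003 0.044 0 0 0 0; -0.0035 0.054 0 0 0 0; -0.004 0.064 0 0 0 0; -0.005 0.074 0 0 0 0; -0.0055 0.084 0 0 0 0; -0.006 0.094 0 0 0 0; -0.007 0.104 0 0 0 0; -0.0075 0.114 0 0 0 0; -0.008 0.124 0 0 0 0; -0.009 0.134 0 0 0 0; -0.0095 0.144 0 0 0 0; -0.010 0.152 0 0 0 0; -0.0105 0.16 0 0 0 0; -0.0105 0.16 0 0 0 0"

```text
time: 9.02
eef_pos: [0.5682, 0.144, 0.2814]
tcp_rot: [0.999, 0.034, 0.0, -0.001]
contact_force: [-0.0, -0.6, -0.4]
opening: 0.002
```

```bash
python3 look.py 4 81
```

```text
9.025 [0.5682 0.144  0.2814] [-0.   -0.56 -0.42] [-0.01 -0.01 -0.02]
scene (np.float64(0.2944016115178485), np.float64(81.50592064799149)) top (np.float64(0.17378493087431188), np.float64(81.25442751283522)) both (np.float64(0.46820905551296854), np.float64(81.42789233951126))
```

View pics/s4.png

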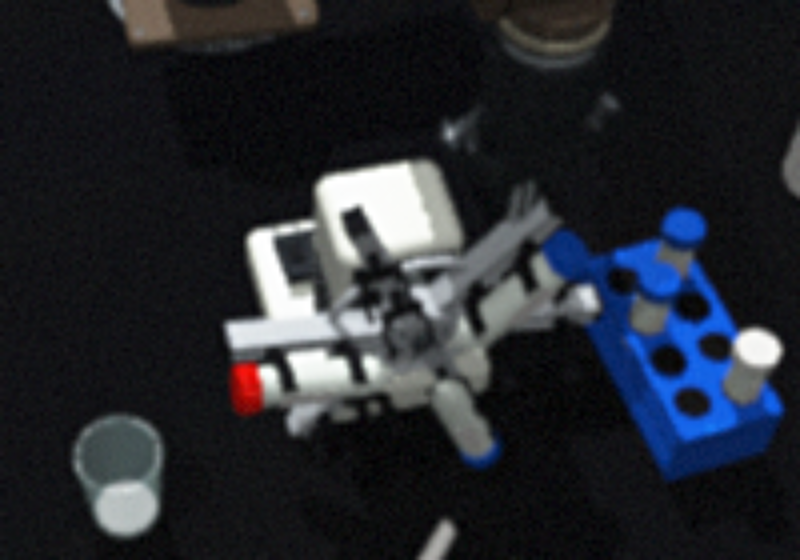

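View pics/w4.png

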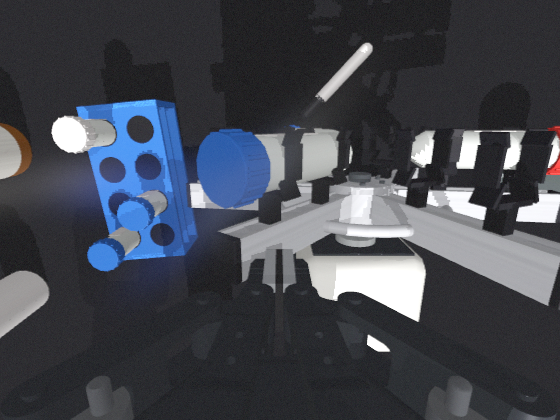

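Exactly as planned: the rotor is at 81.4°, and the red cap now points to -y, at (245,388) in the scene crop. I'll repeat the same stroke on the next bare spoke.

Request:
jog_arm --commands "0.001 -0.02 0 0 0 0; 0.001 -0.02 0.05 0 0 0; 0.001 -0.02 0.09 0 0 0; 0.005 -0.075 0.1 0 0 0; 0.009 -0.13 0.1 0 0 0; 0.0105 -0.16 0.1 0 0 0; 0.0105 -0.16 0.1 0 0 0; 0.0105 -0.16 0.05 0 0 0; 0.0105 -0.16 0.0 0 0 0; 0.0105 -0.16 0.0 0 0 0"

```text
time: 10.42
eef_pos: [0.576, -0.0162, 0.2761]
tcp_rot: [0.999, 0.034, -0.005, -0.001]
contact_force: [0.0, 0.6, -0.8]
opening: 0.001
```

Request:
jog_arm --commands "-0.001 0.012 0 0 0 0; -0.0015 0.024 0 0 0 0; -0.002 0.034 0 0 0 0; -0.003 0.044 0 0 0 0; -0.0035 0.054 0 0 0 0; -0.004 0.064 0 0 0 0; -0.005 0.074 0 0 0 0; -0.0055 0.084 0 0 0 0; -0.006 0.094 0 0 0 0; -0.007 0.104 0 0 0 0; -0.0075 0.114 0 0 0 0; -0.008 0.124 0 0 0 0; -0.009 0.134 0 0 0 0; -0.0095 0.144 0 0 0 0; -0.010 0.152 0 0 0 0; -0.0105 0.16 0 0 0 0; -0.0105 0.16 0 0 0 0"

```text
time: 12.55
eef_pos: [0.5682, 0.144, 0.2814]
tcp_rot: [0.999, 0.034, 0.0, -0.001]
contact_force: [0.1, 0.1, 0.3]
opening: 0.0
```

```bash
python3 look.py 5 21
```

```text
12.55 [0.5682 0.144  0.2814] [0.09 0.09 0.34] [-0.06 -0.01 -0.02]
scene (np.float64(0.29548365352699074), np.float64(21.53366164655964)) top (np.float64(0.17312420387536356), np.float64(21.298461691931415)) both (np.float64(0.4686245515579404), np.float64(21.452913909382485))
```

View pics/s5.png

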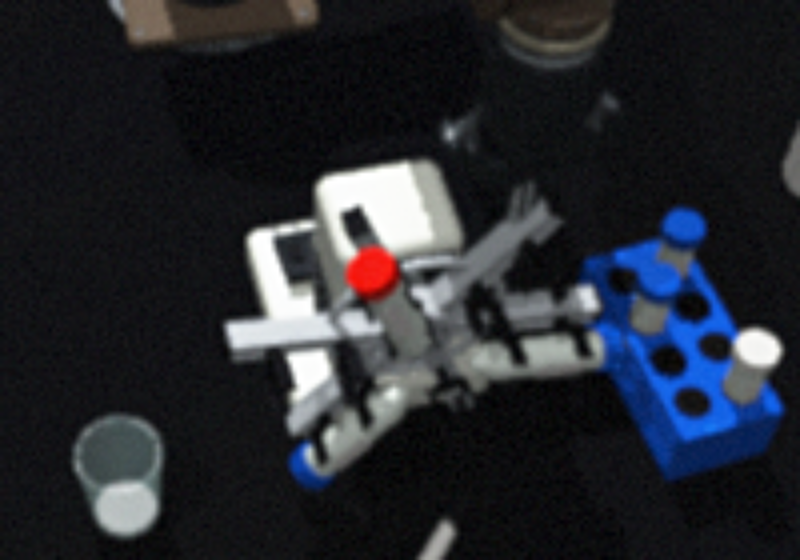

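The rotor is at 21.4°, with the red cap nearly up at (372,270) in the scene crop. For the last spoke, I'll push to a few degrees short, then measure.

Request:
jog_arm --commands "0.001 -0.02 0 0 0 0; 0.001 -0.02 0.05 0 0 0; 0.001 -0.02 0.09 0 0 0; 0.005 -0.075 0.1 0 0 0; 0.009 -0.13 0.1 0 0 0; 0.0105 -0.16 0.1 0 0 0; 0.0105 -0.16 0.1 0 0 0; 0.0105 -0.16 0.05 0 0 0; 0.0105 -0.16 0.01 0 0 0; 0.0105 -0.16 0.01 0 0 0"

```text
time: 13.95
eef_pos: [0.5766, -0.0163, 0.2871]
tcp_rot: [0.999, 0.034, -0.004, -0.001]
contact_force: [-0.7, -0.5, 0.7]
opening: 0.002
```

Request:
jog_arm --commands "-0.001 0.012 0 0 0 0; -0.0015 0.024 0 0 0 0; -0.002 0.032 0 0 0 0; -0.0025 0.040 0 0 0 0; -0.003 0.048 0 0 0 0; -0.0035 0.055 0 0 0 0; -0.004 0.061 0 0 0 0; -0.0045 0.066 0 0 0 0; -0.0045 0.07 0 0 0 0; -0.0045 0.07 0 0 0 0; -0.0045 0.07 0 0 0 0"

```text
time: 15.32
eef_pos: [0.5741, 0.0532, 0.2909]
tcp_rot: [0.999, 0.034, -0.0, -0.0]
contact_force: [0.4, -0.4, 0.1]
opening: 0.001
```

```bash
python3 look.py 6 3
```

```text
15.325 [0.5741 0.0532 0.2909] [ 0.42 -0.38  0.1 ] [-0.03  0.    0.03]
scene (np.float64(0.29264358644706207), np.float64(0.5169514045934787)) top (np.float64(0.16993362877919), np.float64(0.473142882031914)) both (np.float64(0.46257783682626885), np.float64(0.5028264123876705))
```

View pics/s6.png

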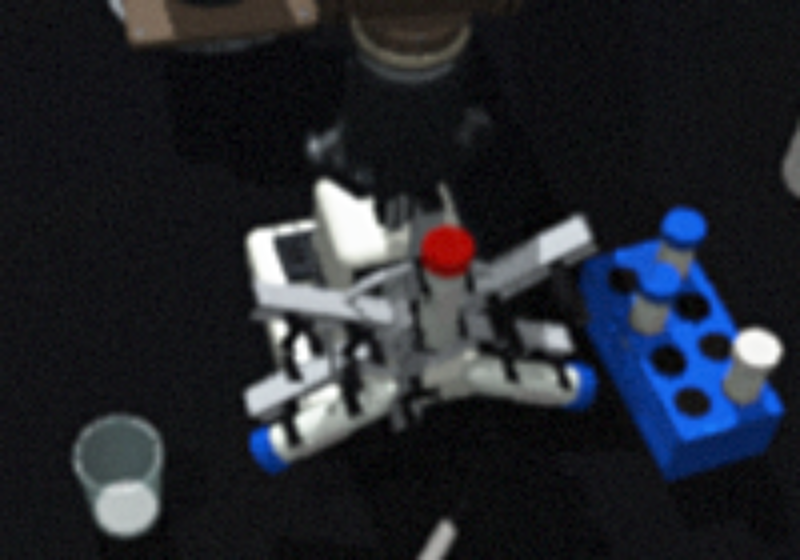

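View pics/w6.png

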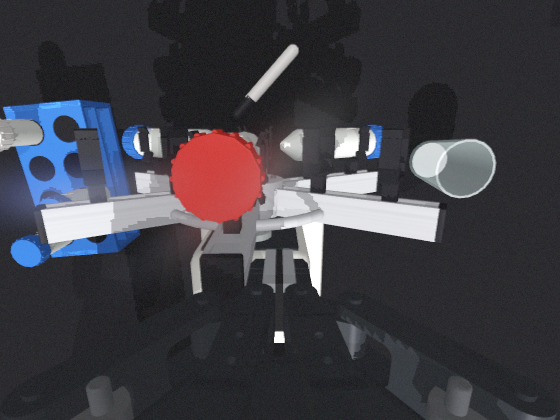

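The rotor reads about 0.5° from both cameras, while finger geometry suggests about 1°. I'll nudge 1.5 mm more, then back off and lift clear.

Request:
jog_arm --commands "0 0.0008 0 0 0 0; 0 0.0015 0 0 0 0; 0 0.0015 0 0 0 0; 0 0.0015 0 0 0 0; 0.0003 -0.005 0 0 0 0; 0.001 -0.018 0 0 0 0; 0.0015 -0.025 0 0 0 0; 0.0015 -0.025 0.05 0 0 0; 0.0015 -0.025 0.1 0 0 0; 0.0015 -0.025 0.14 0 0 0; -0.02 -0.1 0.16 0 0 0; -0.04 -0.16 0.16 0 0 0; -0.06 -0.22 0.16 0 0 0; -0.06 -0.22 0.16 0 0 0; -0.06 -0.22 0.16 0 0 0"

```text
time: 17.35
eef_pos: [0.514, -0.1679, 0.4512]
tcp_rot: [0.999, 0.033, 0.0, -0.0]
contact_force: [-0.5, 0.1, 0.3]
opening: -0.001
```

```bash
python3 look.py 7 1; python3 - <<'E'
from plant import *
from fit import *
ds=[vision.read_camera(n) for n in ('scene','top')]
for S in (ds[:1],ds[1:],ds):
    x,m,n=fit(S,[.5821,.0794,.0665,0.01]); print(np.round(x,4),np.degrees(x[3]),m)
E
```

```text
17.35 [ 0.514  -0.1679  0.4512] [-0.49  0.11  0.35] [ 0.04  0.03 -0.01]
scene (np.float64(0.04362467066039821), np.float64(0.17463283013232)) top (np.float64(0.03238352654978558), np.float64(0.20221781766133426)) both (np.float64(0.07600844387192685), np.float64(0.18172681876768496))
[0.5803 0.079  0.0688 0.0026] 0.14687650493039375 0.0011454354351117298
[0.5837 0.0795 0.0651 0.0043] 0.24722890324722196 0.0017209343611666508
[0.5814 0.0792 0.0668 0.0032] 0.18286268208739923 0.0016124256887154048
```

View pics/s7.png

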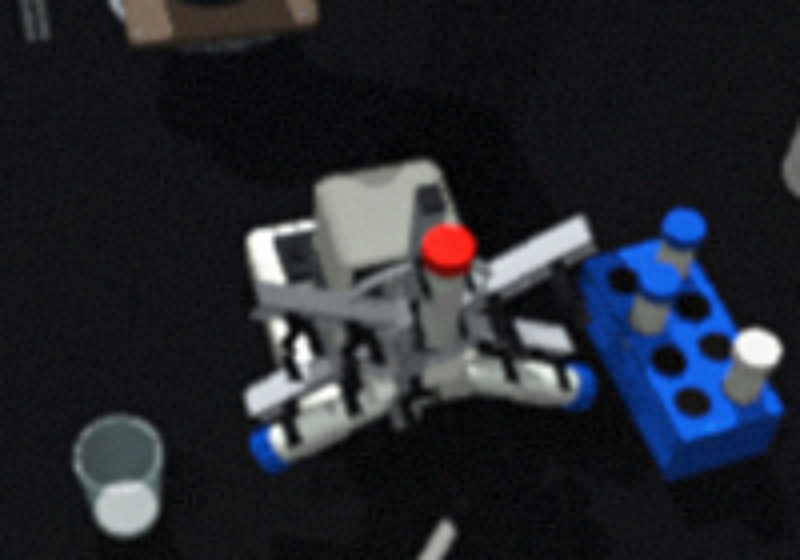

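The red cap is uppermost, at (447,248) in the scene crop, and the rotor reads about 0.2° from both cameras. The arm is clear and the other things on the bench look undisturbed, so I'll hand in.

```bash
python3 -c "
from plant import *
print(ctrl.sign_off())"
```

```text
the job is handed in; nothing more can be done
None
```

The red-capped tube now stands upright with its cap uppermost, and the job is handed in. I turned the wheel from about 178° with four gentle pushes of the shut fingertips, one spoke after another, from above and slightly behind the spokes' middle plane.

- **Angle:** my last fits, with the arm clear, put the wheel 0.15–0.25° from upright, and both cameras agreed. Before a final 1.5 mm nudge the cameras read 0.5°, while finger geometry suggested about 1°.
- **Forces:** every contact force reading was under about 1 N, though these were taken only at the end of each move, not during the pushes.
- **Surroundings:** the tubes on the wheel, the rack and the beaker look untouched in the last picture. I judged this by eye and did not measure them again. The other bench items were outside that picture, but the arm did not go near them.
- **Time:** about 17.5 s were used of the 58 s allowed.

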